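Set a cabinet door gap with a blade gauge

ROBOT

A 6-joint arm with a two-finger parallel gripper is mounted at the origin on the work surface. World frame = base frame: x ahead of the robot, y to its left, z up, the work surface at z = 0. Lengths are in m, angles in degrees, forces in N, time in s.
With the tool pointing down it reaches from about 0.275 to 0.725 m from the base axis. Payload 5.6 kg.
Tool frame: the origin (TCP) lies at the very end of the fingers, on their centre line; the grasp point (between the pads) lies 19 mm behind it; z points along the fingers, y is the line along which they close (so a half turn about z gives the same grasp; the last joint's range is limited). The gripper opens to 85 mm and grips with 20 to 120 N. Pads are 22 mm wide; open, the fingers measure 114 mm over their backs; the gripper's body (76 mm by 85 mm) begins 54 mm behind the grasp point. The pads swing forward as they close: fully open they stand 13 mm farther back than shut.
Start: joints at [-56.058, 14.616, 6.199, 0, -81.583, -16.306], TCP at [0.167, -0.524, 0.231] pointing down, gripper open.
Joint ranges: [-168.99, 168.99], [-69.2, 112.95], [-62.41, 85.93], [-164.36, 98.24], [-168.68, -3.75], [-174.98, 174.98]. Speed limits (degrees/s): [147.25, 147.25, 180, 180, 180, 180].

INTERFACE

Orientations are given as [roll, pitch, yaw] about the fixed x, y, z axes, in that order (R = Rz(yaw) Ry(pitch) Rx(roll)).
In Python, from plant import manip gives the robot as it stands. The module is installed in compiled form; this text tells all that it offers.
- The arm moves only by the tool arm_command, never from a script. Its argument "plan" is a list of rows, each a list of 5 numbers: the finger opening in mm, from 0 to 85.4, then the shift along the tool's x, y, z in mm, then the turn about the tool's z in degrees. A call has 1 to 5 rows; each row shifts and turns the commanded pose from where the row before left it, along the tool's axes as they then stand; what a row does not reach is not made up. A row lasts 1/8 s, in which the tool goes at most 62.5 mm and 10.7 degrees, less where a joint would pass 70% of its speed; a pose out of reach is approached as far as the arm can. A call with a gripper value outside its range is refused whole. The fingers move at their own pace and stop on an object; "squeeze" is the grip in N (left out, the last holds). Time passes only in rows, so rows that do not move let the fingers close. It gives the time, the measured TCP pose, the force, the opening and the grip force at its end, in the units of the state.
- manip.get_state(): the state, without advancing time (a new reading comes with each control period).
- manip.grab_frame(name): name is "scene" or "top"; returns a dict with "pixels" (400x640x3 uint8, red, green, blue), "fx", "fy", "cx", "cy" (pixels), "rvec" (rotation vector, rad) and "tvec" (3), from world to camera coordinates, as OpenCV has them. Camera axes: x right, y down, z forward; pixel columns grow to the right and rows downward; lengths in m; the calibration is good to about 2 mm. A picture is of the moment at which its call begins. There is no depth.
- manip.hand_in(): hands the job in; it is judged then, once.
Trained networks look in the newest picture that a camera, given by its name, has taken for a name from the list of things; names that differ only in an ending like _2 or _b are one class to them, and where a whole thing is asked for, a point or a joint stands for the part that bears it (a point fixed in the world has none). Each returns a list of dicts, best first, with "confidence" (0 to 1); they miss things now and then, are a little off and sometimes report something else, mostly with a low value. They report only what shows in the picture. A call takes as long as a camera call. They do not tell look-alikes from the thing itself.
- manip.regions_of(camera, thing): "pixels" (400x640 bool, what is visible of it) and "rect" ([left, top, right, bottom] in pixels, round what is visible of it).
- manip.tip_of(camera, thing): "point" ([column, row] in pixels: a listed point, or the origin of a listed thing).
The state is a dict: "clock": time; "joint_positions": joint angles; "qd": joint speeds; "joint_torque": joint torques, N m; "position": TCP position; "tool_rot": TCP orientation; "wrist_force": force on the tool from outside, world axes, zero at the start; "wrist_torque": the same for the moment, N m; "finger_gap": opening from 0.0 (shut) to 1.0 (fully open); "gripper_force": force on a finger pad.
Only numpy, scipy, OpenCV 4.12 (cv2) and the standard library are available. Lean on these libraries where they do the work, as an engineer would, in place of code of your own. Each camera call takes 0.05 s, during which the arm holds its last target. There are 200 camera calls.

TASK

Set the gap between the two doors of the little cream-doored cabinet that lies on its back. Take the blue gauge from its rack and put its blade down into the gap, centred on the red tape mark, all the way until its shoulder sits flat on the doors, then slide the loose door (the one with the knob) up until the blade is snugly held between both doors. Let go and leave the gauge standing there; leave the other two gauges in the rack.

Things in the scene. Friction and masses are not known exactly. Their poses are not given: they have to be found in the camera images.
- cabinet: small wooden cabinet with cream doors lying on its back, 300 (x) x 280 x 100 mm high, fixed. Doors face up, top faces 100 mm above the table, 20 mm thick, hollow below for 68 mm. Origin: on the table under the inner edge of the fixed door, half way along. x runs along the gap between the doors; fixed door at y 0 to +130 mm, loose door on the -y side; gap from y = 0 to y = -(joint loose_door)
- loose_door (a joint): width of the gap between the doors in m (0 = doors touching, at most 0.022). The loose door, 300 x 130 x 20 mm, slides along the cabinet's y, stiffly (about 4 N), and stays where it is left; moving it to the cabinet's +y narrows the gap
- knob (a point): centre of the black knob on the loose door: upright cylinder 28 mm across and 20 mm high on a thinner 12 mm neck; this point is 22 mm above the door's top face, knob top 10 mm above it; 115 mm from mid-cabinet towards its -x end, 28 mm from the door's inner edge
- tape_mark: strip of red tape on top of the fixed door, 18 mm (x, along the gap) x 36 mm, running in y from the door's inner edge. Origin: on the door's top face exactly at its inner edge, at mid-width of the tape; axes parallel to the cabinet's
- gauge_blue: blue gauge standing in a rack slot: flat steel blade 6 mm thick (y), 36 mm wide (x), reaching 32 mm down from the shoulder, last 6 mm thinner; blue shoulder plate 52 (x) x 36 (y) x 8 mm; above it an upright flat handle 40 (x) x 12 (y) mm, its top 60 mm above the shoulder's underside. Origin: centre of the shoulder's underside; z up
- gauge_orange: orange gauge: same gauge but an orange handle and a 4 mm blade; one of the other two in the rack, to be left there. Origin and axes as for the blue one
- gauge_green: green gauge: same gauge but a green handle and a 8 mm blade; one of the other two in the rack, to be left there. Origin and axes as for the blue one
- rack: light wooden block 240 (x) x 70 (y) x 45 mm high, fixed, with three through slots 43 x 13 mm in a row 75 mm apart along its x, one gauge in each, shoulders resting on its top; which gauge is where varies. Origin: centre of its underside
There are look-alikes about, which are no part of the job. Of the things that look like the gauge_blue, the middle-sized one is meant.

How it is judged:
By the outcome, as a careful person would: the job done as asked, in the order asked, and still so for the second after the job is handed in, with the robot touching nothing.
It also fails if it takes over 51 s, if anything falls off the work surface, if the arm or the gripper's body presses on something with over 40 N, if the wrist force passes 120 N, or if a joint passes its speed limit or range.

## Working session

There is one attempt and no reset: what is moved stays moved. The work goes in short steps, Python scripts to look and compute and a tool call to move; the robot and the scene stay as the last step left them, time stands still between calls to the robot, and variables do not carry over. Pictures are saved under pics/ and viewed, at most 10 in all, crops included, and the job is handed in when it is done.

Besides the shell and the picture viewer there is one more tool, called after ">>>" in YAML: its name, and indented under it one key for each argument. arm_command: Moves the arm, as the interface text tells. Its arguments: {"type":"object","properties":{"plan":{"type":"array","items":{"type":"array","items":{"type":"number"}}},"squeeze":{"type":"number"}},"required":["plan"]}

```bash
mkdir -p pics; cat > h.py <<'E'
import numpy as np, cv2
from plant import manip
def ray(f,uv):
    R=cv2.Rodrigues(np.array(f["rvec"],float))[0]; t=np.array(f["tvec"],float).ravel()
    d=R.T@np.array([(uv[0]-f["cx"])/f["fx"],(uv[1]-f["cy"])/f["fy"],1.0]); return -R.T@t,d
def atz(f,uv,z):
    c,d=ray(f,uv); return c+d*(z-c[2])/d[2]
def proj(f,P):
    K=np.array([[f["fx"],0,f["cx"]],[0,f["fy"],f["cy"]],[0,0,1.]])
    return cv2.projectPoints(np.array(P,float).reshape(-1,3),np.array(f["rvec"],float),np.array(f["tvec"],float),K,None)[0].reshape(-1,2)
def save(f,n): cv2.imwrite("pics/"+n+".png",f["pixels"][:,:,::-1])
E
python3 - <<'E'
from h import *
Z=dict(tape_mark=.1,gauge_blue=.045,gauge_orange=.045,gauge_green=.045,knob=.122,cabinet=0,rack=0)
for c in ("top","scene"):
    f=manip.grab_frame(c); save(f,c+"0")
    print(c,"cam",ray(f,(320,200))[0].round(3))
    for n,z in Z.items():
        for r in manip.tip_of(c,n):
            print(n,round(r["confidence"],2),np.round(r["point"],1),atz(f,r["point"],z).round(4))
s=manip.get_state(); print(s)
E
```

```text
top cam [0.449 0.126 0.861]
tape_mark 0.47 [447.6 142.5] [ 0.6324 -0.1523  0.1   ]
gauge_blue 0.69 [246.4 201.2] [0.5144 0.2827 0.045 ]
gauge_blue 0.66 [290.3 214.7] [0.4837 0.1847 0.045 ]
gauge_blue 0.57 [183.5 229. ] [0.4534 0.4212 0.045 ]
gauge_orange 0.81 [250.  233.2] [0.4432 0.2739 0.045 ]
gauge_green 0.81 [242.9 167.5] [0.5906 0.2916 0.045 ]
knob 0.9 [485.2 216.9] [ 0.4738 -0.2143  0.122 ]
cabinet 0.74 [438.7 177.1] [ 0.5729 -0.1644  0.    ]
rack 0.94 [245.4 201.4] [0.5175 0.2938 0.    ]
rack 0.42 [437.3 176.4] [ 0.5746 -0.1611  0.    ]
scene cam [ 0.952 -0.246  0.692]
tape_mark 0.59 [239.1 297.7] [ 0.6239 -0.1556  0.1   ]
gauge_blue 0.89 [371.1 172.6] [0.514  0.2909 0.045 ]
gauge_blue 0.84 [391.9 143.3] [0.469  0.4184 0.045 ]
gauge_blue 0.61 [330.8 189.7] [0.4929 0.1734 0.045 ]
gauge_green 0.94 [392.5 190.4] [0.5915 0.2856 0.045 ]
gauge_green 0.53 [351.8 160.4] [0.4487 0.2856 0.045 ]
knob 0.57 [162.1 256.8] [ 0.4755 -0.2222  0.122 ]
cabinet 0.87 [228.9 307.5] [ 0.5735 -0.167   0.    ]
rack 0.57 [367.  185.8] [0.5118 0.2841 0.    ]
rack 0.28 [368.9 172.7] [0.48   0.3235 0.    ]
{'clock': 0.8, 'joint_positions': array([-5.60568526e+01,  1.46175946e+01,  6.20127711e+00,  7.42694199e-04,
       -8.15841340e+01, -1.63067382e+01]), 'qd': array([ 0.06133037,  0.04927648, -0.07192072, -0.00694656, -0.01943981,
       -0.07558597]), 'joint_torque': array([-7.04443355e-04, -3.86367309e+01,  2.38048536e+01,  5.36770910e+00,
       -4.88434234e-04,  3.50435312e-05]), 'position': array([ 0.16666415, -0.52414689,  0.23128482]), 'tool_rot': array([ 1.79999773e+02, -8.31908385e-04, -1.62363482e+02]), 'wrist_force': array([ 0.47763012,  0.13897306, -0.36457442]), 'wrist_torque': array([-0.03101067, -0.02350167, -0.01338649]), 'gripper_force': 0.0, 'finger_gap': 0.9977548160448078}
```

View pics/top0.png

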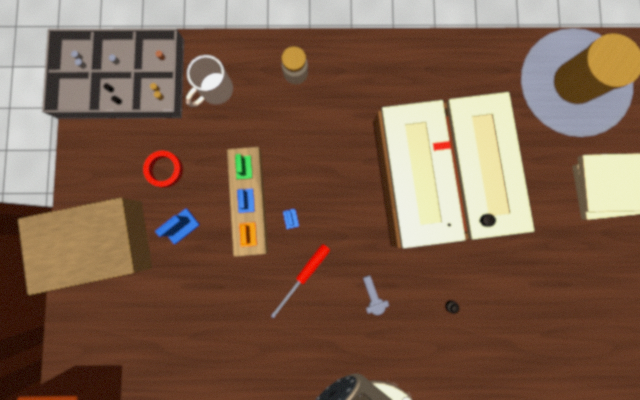

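View pics/scene0.png

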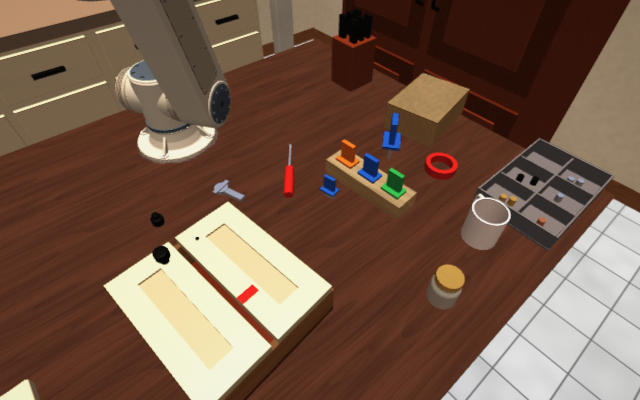

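The blue gauge is in the rack's middle slot (top 246,201; scene 371,170). A smaller blue one lies at (290,218) and a larger at (178,226). The tape is at (442,146), the knob at (488,219), and the gap runs from (447,103) to (468,240). Next I'll measure the yaws and edges.

```bash
python3 - <<'E'
from h import *
from scipy.optimize import least_squares
F={c:manip.grab_frame(c) for c in("top","scene")}
f=F["top"]
hsv={c:cv2.cvtColor(F[c]["pixels"],cv2.COLOR_RGB2HSV) for c in F}
# rack yaw
m=manip.regions_of("top","rack")[0]["pixels"].astype(np.uint8)
pts=np.argwhere(m)[:,::-1]
box=cv2.boxPoints(cv2.minAreaRect(pts.astype(np.float32)))
B=np.array([atz(f,p,.045)[:2] for p in box]); print("rack box",B.round(4), B.mean(0).round(4))
e=B-np.roll(B,1,0); k=np.argmax(np.linalg.norm(e,axis=1)); print("yaw",np.degrees(np.arctan2(e[k][1],e[k][0])),np.linalg.norm(e,axis=1))
# tape: red pixels
for c,(u,v) in dict(top=(442,146),scene=(248,294)).items():
    h=hsv[c]; r=((h[...,0]<8)|(h[...,0]>172))&(h[...,1]>150)&(h[...,2]>90)
    n,l,st,ce=cv2.connectedComponentsWithStats(r.astype(np.uint8))
    i=np.argmin(np.hypot(*(ce[1:]-[u,v]).T))+1
    p=np.argwhere(l==i)[:,::-1].astype(np.float32); b=cv2.boxPoints(cv2.minAreaRect(p))
    W=np.array([atz(F[c],q,.1)[:2] for q in p]); 
    print(c,"tape centre",W.mean(0).round(4), np.array([atz(F[c],q,.1)[:2] for q in b]).round(4).tolist())
# gap: profile across at several rows in top image
g=cv2.cvtColor(f["pixels"],cv2.COLOR_RGB2GRAY).astype(float)
th=np.radians(8.7)
L=[];Rr=[]
for row in list(range(112,140,3))+list(range(156,236,3)):
    c0=447+(row-103)*21/137
    xs=np.arange(int(c0)-14,int(c0)+15); d=g[row,xs]; lo=d[6:-6].min(); mid=(lo+np.median(d))/2; j=6+d[6:-6].argmin()
    a=j
    while a>0 and d[a]<mid:a-=1
    b=j
    while b<28 and d[b]<mid:b+=1
    ua=xs[a]+(d[a]-mid)/(d[a]-d[a+1]); ub=xs[b]-(d[b]-mid)/(d[b]-d[b-1])
    L.append(atz(f,(ua,row),.1)[:2]);Rr.append(atz(f,(ub,row),.1)[:2])
for n,A in(("fixed",L),("loose",Rr)):
    A=np.array(A); k=np.polyfit(A[:,0],A[:,1],1); print(n,k,"yaw",np.degrees(np.arctan(k[0])),np.abs(A[:,1]-np.polyval(k,A[:,0])).max())
# blue gauge in rack: blue blob
for c,(u,v) in dict(top=(246,200),scene=(371,168)).items():
    h=hsv[c]; r=(h[...,0]>100)&(h[...,0]<125)&(h[...,1]>130)
    n,l,st,ce=cv2.connectedComponentsWithStats(r.astype(np.uint8))
    i=np.argmin(np.hypot(*(ce[1:]-[u,v]).T))+1; print(c,ce[i],st[i])
    print("pred",proj(F[c],[[.515,.287,.045],[.515,.287,.105]]).round(1).tolist())
E
```

```text
rack box [[0.6323 0.3315]
 [0.6379 0.2527]
 [0.4003 0.2332]
 [0.3951 0.3099]] [0.5164 0.2818]
yaw -175.3147605521125 [0.23818286 0.07905092 0.23838317 0.07691407]
top tape centre [ 0.6264 -0.1404] [[0.633, -0.1223], [0.6359, -0.1584], [0.6205, -0.1591], [0.6177, -0.123]]
scene tape centre [ 0.6265 -0.1416] [[0.6202, -0.16], [0.6156, -0.1229], [0.6328, -0.1226], [0.6369, -0.1591]]
fixed [ 0.12168934 -0.23315403] yaw 6.938172032711318 0.0002624759630239504
loose [ 0.1220251  -0.24611913] yaw 6.9571286280557745 0.0002925422461267646
top [245.29245283 200.27987421] [238 190  16  22 318]
pred [[244.5, 200.9], [238.8, 198.6]]
scene [370.01526718 168.12468193] [358 153  24  30 393]
pred [[370.3, 173.5], [372.7, 155.5]]
```

```bash
cat >> h.py <<'E'
def go(T,yaw):
    "turn, then shift (tool axes, mm) to world T"
    s=manip.get_state(); p=s["position"]; y0=s["tool_rot"][2]
    turn=-((yaw-y0+180)%360-180); a=np.radians(yaw)
    x=np.array([np.cos(a),np.sin(a),0]); y=np.array([np.sin(a),-np.cos(a),0]); d=(np.array(T)-p)*1000
    print("t",s["clock"],"pos",p.round(4),"rot",s["tool_rot"].round(2),"turn",round(turn,2),"shift",[round(float(v),1) for v in(d@x,d@y,-d[2])],"F",s["wrist_force"].round(1),"gap",round(s["finger_gap"],3))
E
python3 -c "
from h import *
go([.515,.2865,.2],-175.3)"
```

```text
t 0.95 pos [ 0.1667 -0.5242  0.2313] rot [-180.      0.   -162.37] turn 12.93 shift [-413.6, 779.4, 31.3] F [-0.7 -0.8 -0.5] gap 0.998
```

>>> arm_command:
  plan:
    - [60,0,0,0,6.5]
    - [60,0,0,0,6.43]
    - [60,-25.9,48.7,0,0]
    - [60,-25.9,48.7,0,0]
    - [60,-25.9,48.7,0,0]

```text
clock: 1.58
position: [0.2324, -0.3708, 0.2313]
tool_rot: [-180.0, 0.0, -175.3]
wrist_force: [1.3, 0.0, 0.5]
finger_gap: 0.7
gripper_force: 0.0
```

>>> arm_command:
  plan:
    - [60,-25.9,48.7,0,0]
    - [60,-25.9,48.7,0,0]
    - [60,-25.9,48.7,0,0]
    - [60,-25.9,48.7,0,0]
    - [60,-25.9,48.7,0,0]

```text
clock: 2.2
position: [0.3416, -0.1171, 0.2317]
tool_rot: [-180.0, 0.1, -175.3]
wrist_force: [1.0, -1.6, 0.4]
finger_gap: 0.704
gripper_force: 0.0
```

>>> arm_command:
  plan:
    - [60,-25.9,48.7,0,0]
    - [60,-25.9,48.7,0,0]
    - [60,-25.9,48.7,0,0]
    - [60,-25.9,48.7,0,0]
    - [60,-25.9,48.7,0,0]

```text
clock: 2.82
position: [0.4508, 0.1363, 0.2316]
tool_rot: [180.0, 0.0, -175.3]
wrist_force: [1.0, -0.6, 0.4]
finger_gap: 0.705
gripper_force: 0.0
```

```bash
python3 -c "
from h import *
go([.515,.2865,.15],-175.3)
f=manip.grab_frame('scene'); save(f,'s1')
cv2.imwrite('pics/s1c.png',cv2.resize(f['pixels'][80:240,270:470,::-1],None,fx=4,fy=3.75))
print(proj(f,[[.515,.2865,.045],[.515,.2865,.105]]))"
```

```text
t 2.825 pos [0.4508 0.1363 0.2316] rot [ 1.7999e+02  4.0000e-02 -1.7526e+02] turn 0.04 shift [-76.3, 144.4, 81.6] F [ 1.  -0.6  0.4] gap 0.705
[[370.14633076 173.58616496]
 [372.53061474 155.54293977]]
```

View pics/s1c.png

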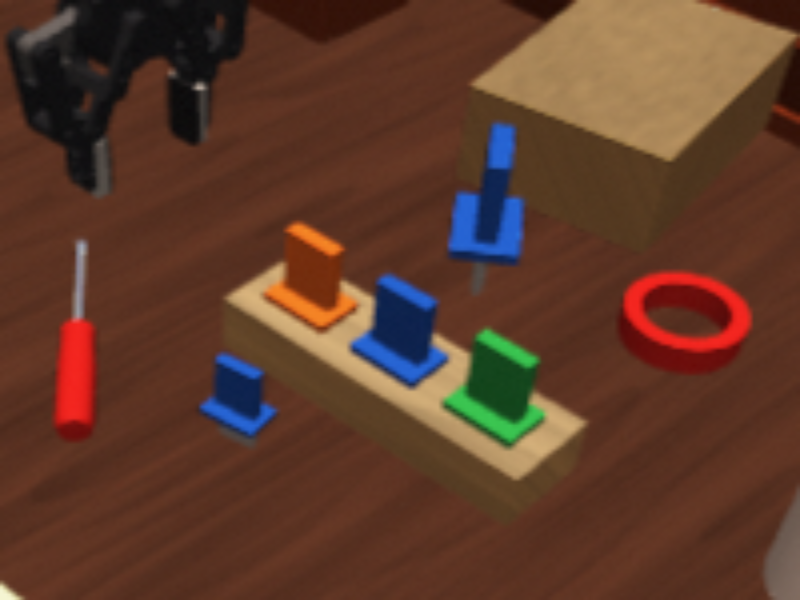

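The gauge in the middle slot sits within about 3 mm of my estimate (handle top at crop 405,290, predicted 410,283). I'm moving above it and descending.

>>> arm_command:
  plan:
    - [60,-25.5,47.7,0,0]
    - [60,-25.5,47.7,0,0]
    - [60,-25.3,47.7,21.6,0]
    - [60,0,0,30,0]
    - [60,0,0,30,0]

```text
clock: 3.5
position: [0.5146, 0.284, 0.1482]
tool_rot: [-180.0, -0.0, -175.2]
wrist_force: [0.1, -0.3, 0.3]
finger_gap: 0.701
gripper_force: 0.0
```

```bash
python3 -c "
from h import *
go([.515,.2855,.065],-175.3)
for c,k in (('scene',(300,90)),('top',(190,140))):
  f=manip.grab_frame(c); u,v=k
  cv2.imwrite('pics/%s2c.png'%c,cv2.resize(f['pixels'][v:v+110,u:u+130,::-1],None,fx=5,fy=5))
  print(proj(f,[[.515,.2855,.045],[.515,.2855,.105]])-k)"
cd pics; python3 -c "
import cv2;import numpy as np
a=cv2.imread('scene2c.png');b=cv2.imread('top2c.png');cv2.imwrite('p2.png',cv2.resize(np.vstack([a,b]),(600,600*1100//650//2*1) if 0 else (354,600)))"
```

```text
t 3.5 pos [0.5146 0.284  0.1482] rot [-1.7998e+02 -3.0000e-02 -1.7525e+02] turn 0.05 shift [-0.5, 1.5, 83.2] F [ 0.1 -0.3  0.3] gap 0.701
[[69.86821209 83.76346344]
 [72.23995865 65.71997929]]
[[55.16868233 60.93405891]
 [49.51135555 58.6408659 ]]
```

View pics/scene2c.png

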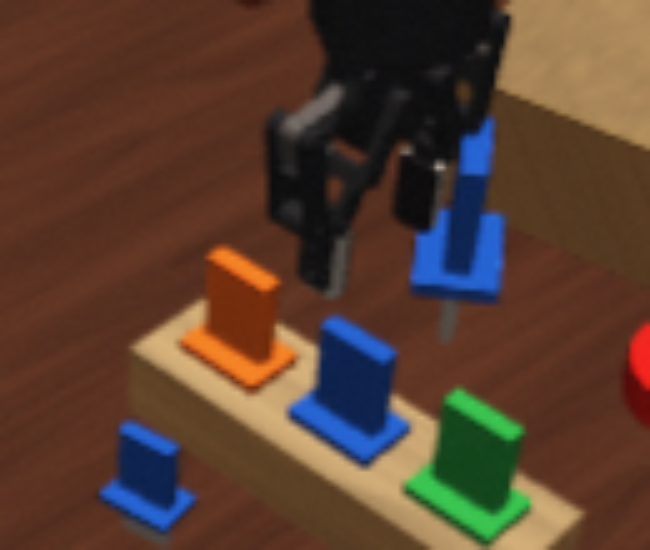

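The fingers straddle the blue handle (crop fingers at 330,290 and 415,220; handle at 358,370). I'm descending and gripping.

>>> arm_command:
  plan:
    - [60,0,1,40,0]
    - [60,0,0,40,0]
    - [0,0,0,0,0]
    - [0,0,0,0,0]
    - [0,0,0,0,0]
  squeeze: 40

```text
clock: 4.22
position: [0.516, 0.2853, 0.0724]
tool_rot: [179.9, 0.2, -175.3]
wrist_force: [-0.3, 0.1, 4.1]
finger_gap: 0.135
gripper_force: 44.5
```

>>> arm_command:
  plan:
    - [0,0,0,0,0]
    - [0,0,0,0,0]

```text
clock: 4.47
position: [0.516, 0.2853, 0.0724]
tool_rot: [179.9, 0.3, -175.3]
wrist_force: [-0.2, -1.0, 6.2]
finger_gap: 0.132
gripper_force: 44.8
```

>>> arm_command:
  plan:
    - [0,0,0,-20,0]
    - [0,0,0,-50,0]
    - [0,0,0,-50,0]
    - [0,0,0,-30,0]
    - [0,0,0,0,0]

```text
clock: 5.1
position: [0.5157, 0.2851, 0.2236]
tool_rot: [179.8, 0.3, -175.3]
wrist_force: [-0.7, -0.0, -0.8]
finger_gap: 0.132
gripper_force: 43.8
```

```bash
python3 -c "
from h import *
s=manip.get_state(); p=s['position']; print(p,s['tool_rot'],s['finger_gap'],s['gripper_force'],s['wrist_force'])
f=manip.grab_frame('scene'); 
q=proj(f,[p])[0]; u,v=int(q[0])-65,max(0,int(q[1])-55); print(q-[u,v])
cv2.imwrite('pics/s3.png',cv2.resize(f['pixels'][v:v+110,u:u+130,::-1],None,fx=5,fy=5))"
```

```text
[0.51572255 0.28514786 0.22360508] [ 179.76904744    0.34334167 -175.28928906] 0.13154140887813323 43.83241295814514 [-0.72213973 -0.01567598 -0.80761745]
[65.82064819 55.45391227]
```

View pics/s3.png

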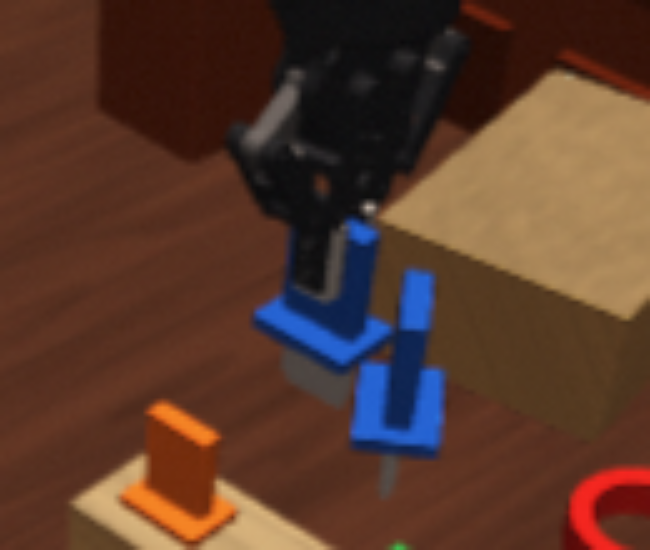

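The gauge is held squarely, with its blade hanging clear (crop 318,375). I'm carrying it over the gap.

```bash
python3 -c "
from h import *
go([.6294,-.164,.20],-173.05)"
```

```text
t 5.15 pos [0.5148 0.2847 0.2212] rot [ 1.7987e+02  1.3000e-01 -1.7530e+02] turn -2.25 shift [-59.5, -459.3, 21.2] F [-0.5 -0.  -1.4] gap 0.133
```

>>> arm_command:
  plan:
    - [0,0,0,0,-2.25]
    - [0,-6,-46,0,0]
    - [0,-6,-46,0,0]
    - [0,-6,-46,0,0]
    - [0,-6,-46,0,0]

```text
clock: 5.78
position: [0.56, 0.1031, 0.2184]
tool_rot: [-180.0, -0.1, -173.0]
wrist_force: [0.0, 0.4, 0.2]
finger_gap: 0.132
gripper_force: 43.9
```

>>> arm_command:
  plan:
    - [0,-6,-46,0,0]
    - [0,-6,-46,0,0]
    - [0,-6,-46,0,0]
    - [0,-6,-46,0,0]
    - [0,-6,-46,0,0]

```text
clock: 6.4
position: [0.6178, -0.1214, 0.2183]
tool_rot: [180.0, -0.1, -173.0]
wrist_force: [0.9, 0.4, 0.6]
finger_gap: 0.139
gripper_force: 43.9
```

>>> arm_command:
  plan:
    - [0,-5.5,-45,0,0]
    - [0,0,0,20,0]
    - [0,0,0,5,0]
    - [0,0,0,0,0]

```text
clock: 6.9
position: [0.6287, -0.1636, 0.1941]
tool_rot: [180.0, -0.1, -173.0]
wrist_force: [-0.2, -1.0, 0.0]
finger_gap: 0.133
gripper_force: 43.8
```

```bash
python3 - <<'E'
from h import *
go([.6294,-.164,.19],-173.05)
p=manip.get_state()["position"]; u0=p-[0,0,.0274]
for c in ("scene","top"):
    f=manip.grab_frame(c)
    for n,z in(("gauge_blue",u0[2]),("tape_mark",.1)):
        for r in manip.tip_of(c,n):
            print(c,n,round(r["confidence"],2),np.round(r["point"],1),atz(f,r["point"],z).round(4))
    print("pred",proj(f,[u0,[.6286,-.1575,.1]]).round(1).tolist())
    q=proj(f,[u0])[0]; u,v=int(q[0])-65,int(q[1])-50
    cv2.imwrite('pics/%s4.png'%c,cv2.resize(f['pixels'][v:v+110,u:u+130,::-1],None,fx=6,fy=5.4)); print("crop0",u,v)
E
```

```text
t 6.9 pos [ 0.6287 -0.1636  0.1941] rot [ 1.7999e+02 -1.0000e-01 -1.7301e+02] turn 0.04 shift [-0.7, -0.5, 4.1] F [-0.2 -1.   0. ] gap 0.133
scene gauge_blue 0.92 [393.8 141.4] [0.5581 0.3017 0.1667]
scene gauge_blue 0.76 [230.1 281.4] [ 0.6272 -0.1616  0.1667]
scene gauge_blue 0.57 [328.4 190.3] [0.5774 0.0898 0.1667]
scene tape_mark 0.49 [239.5 303.8] [ 0.6341 -0.1611  0.1   ]
pred [[229.5, 282.8], [239.6, 300.3]]
crop0 164 232
top gauge_blue 0.77 [180.2 226.6] [0.4573 0.3835 0.1667]
top gauge_blue 0.75 [291.  214.4] [0.4791 0.1745 0.1667]
pred [[465.7, 136.2], [450.1, 144.3]]
crop0 400 86
```

View pics/scene4.png

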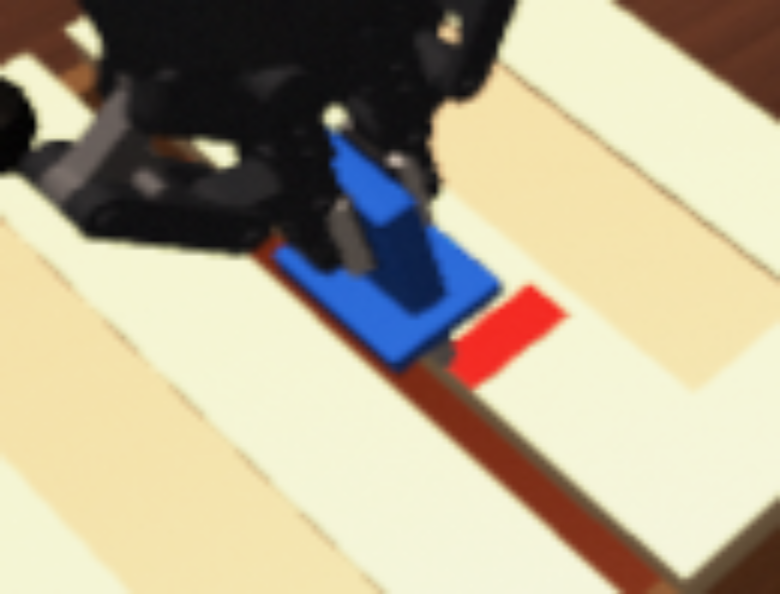

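```bash
python3 - <<'E'
from h import *
f=manip.grab_frame("scene"); p=manip.get_state()["position"]; print(p)
a=np.radians(6.95); ex=np.array([np.cos(a),np.sin(a)]); ey=np.array([-np.sin(a),np.cos(a)])
C=lambda x,y:(164+x/6-.5+.08,232+y/5.4-.5+.09)
for z in(.170,.1747):
    P=[atz(f,C(*q),z)[:2] for q in((275,247),(395,352),(500,285))]
    print(z,"len",np.linalg.norm(P[1]-P[0]),np.linalg.norm(P[2]-P[1]),"ctr-tcp in cab axes mm",[(float(((P[0]+P[2])/2-p[:2])@e*1000)) for e in(ex,ey)], "yaw",np.degrees(np.arctan2(*(P[1]-P[0])[::-1])))
# tape end corners at inner edge
for q in((450,350),(472,388),(530,285),(568,315)):print(atz(f,C(*q),.1)[:2].round(4))
# blue mask-based shape fit
from scipy.optimize import minimize
hsv=cv2.cvtColor(f["pixels"],cv2.COLOR_RGB2HSV)
E
```

```text
[ 0.62930753 -0.16379171  0.195212  ]
0.17 len 0.05061983379950915 0.03197017906255481 ctr-tcp in cab axes mm [-3.07173556357844, 0.061919843064667586] yaw 7.575718688668981
0.1747 len 0.0501638490203188 0.03168219085820285 ctr-tcp in cab axes mm [-0.25033922725377, -1.0264425522913692] yaw 7.575718688668979
[ 0.6212 -0.1549]
[ 0.6366 -0.1572]
[ 0.6164 -0.1244]
[ 0.633  -0.1219]
```

The shoulder lines up with the gap and the tape (tape inner end at crop 461,370). I'm shifting 1 mm along the gap and going down slowly, watching the force.

>>> arm_command:
  plan:
    - [0,-1,0,20,0]
    - [0,0,0,13,0]
    - [0,0,0,4,0]
    - [0,0,0,4,0]
    - [0,0,0,0,0]

```text
clock: 7.88
position: [0.6302, -0.164, 0.1539]
tool_rot: [-180.0, 0.0, -173.0]
wrist_force: [-0.1, -0.2, -0.7]
finger_gap: 0.135
gripper_force: 43.9
```

```bash
python3 - <<'E'
from h import *
go([.6294,-.164,.1274],-173.05)
f=manip.grab_frame("scene"); u,v=185,245
cv2.imwrite('pics/s5.png',cv2.resize(f['pixels'][v:v+80,u:u+100,::-1],None,fx=7,fy=7))
E
```

```text
t 7.875 pos [ 0.6302 -0.164   0.1539] rot [-1.7999e+02  1.0000e-02 -1.7304e+02] turn 0.01 shift [0.8, 0.1, 26.5] F [-0.1 -0.2 -0.7] gap 0.135
```

View pics/s5.png

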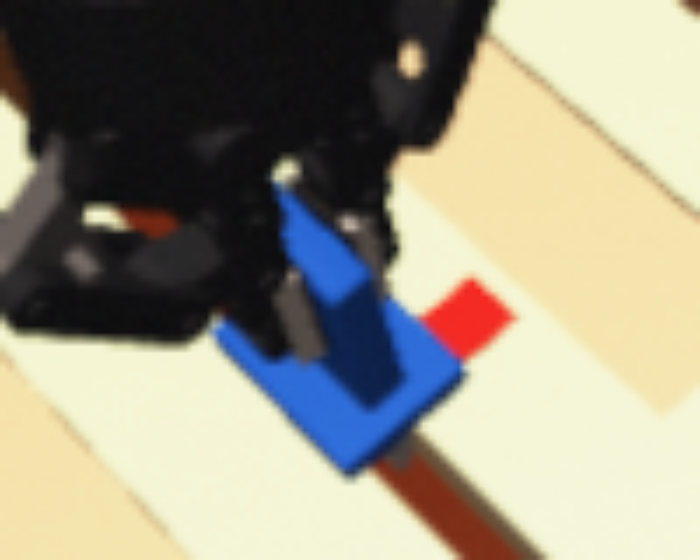

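The blade tip is in the gap near the fixed-door side (crop 400,450), with no contact force. I'm continuing down.

>>> arm_command:
  plan:
    - [0,0,0,8,0]
    - [0,0,0,8,0]
    - [0,0,0,5,0]
    - [0,0,0,2,0]
    - [0,0,0,0,0]

```text
clock: 8.55
position: [0.6301, -0.164, 0.1306]
tool_rot: [-180.0, -0.0, -173.0]
wrist_force: [-0.6, -0.5, 0.0]
finger_gap: 0.136
gripper_force: 43.9
```

>>> arm_command:
  plan:
    - [0,0,0,1.5,0]
    - [0,0,0,1,0]
    - [0,0,0,0,0]

```text
clock: 8.93
position: [0.6301, -0.164, 0.1282]
tool_rot: [180.0, -0.0, -173.0]
wrist_force: [0.7, -0.4, -0.6]
finger_gap: 0.134
gripper_force: 43.9
```

>>> arm_command:
  plan:
    - [0,0,0,1,0]
    - [0,0,0,1,0]
    - [0,0,0,0,0]

```text
clock: 9.3
position: [0.6303, -0.1641, 0.1275]
tool_rot: [-180.0, 0.1, -173.0]
wrist_force: [-1.9, 1.1, 4.6]
finger_gap: 0.132
gripper_force: 44.6
```

>>> arm_command:
  plan:
    - [0,0,0,1,0]
    - [0,0,0,0,0]

```text
clock: 9.55
position: [0.6306, -0.1643, 0.1274]
tool_rot: [-179.9, 0.1, -173.0]
wrist_force: [-1.9, 0.3, 8.8]
finger_gap: 0.135
gripper_force: 45.2
```

Contact came at the predicted height, so the shoulder is seated. I'm releasing and retreating.

>>> arm_command:
  plan:
    - [24,0,0,-1.5,0]
    - [24,0,0,0,0]
    - [30,0,0,0,0]
    - [36,0,0,-30,0]
    - [50,0,0,-50,0]

```text
clock: 10.18
position: [0.629, -0.1637, 0.2052]
tool_rot: [179.9, -0.3, -173.0]
wrist_force: [1.7, -0.5, 0.0]
finger_gap: 0.584
gripper_force: 0.0
```

```bash
python3 - <<'E'
from h import *
a=np.radians(6.95); ex=np.array([np.cos(a),np.sin(a),0]); ey=np.array([-np.sin(a),np.cos(a),0])
for c in("top","scene"):
    f=manip.grab_frame(c)
    for n,z in(("knob",.122),("gauge_blue",.1),("tape_mark",.1)):
        for r in manip.tip_of(c,n)[:3]:
            print(c,n,round(r["confidence"],2),np.round(r["point"],1),atz(f,r["point"],z).round(4))
    if c=="scene":
        u,v=185,245
        cv2.imwrite('pics/s6.png',cv2.resize(f['pixels'][v:v+80,u:u+100,::-1],None,fx=7,fy=7))
# knob from geometry: tape edge point -> edge line; knob at cabinet x -115, y -(gap+28)
go([.475,-.217,.17],-173.05)
E
```

```text
top gauge_blue 0.73 [180.3 229.2] [0.4527 0.4079 0.1   ]
top gauge_blue 0.51 [290.1 214.5] [0.4818 0.1811 0.1   ]
scene knob 0.68 [160.5 253.8] [ 0.4674 -0.2216  0.122 ]
scene gauge_blue 0.92 [237.8 302.1] [ 0.6295 -0.1617  0.1   ]
scene gauge_blue 0.74 [391.2 144.1] [0.5111 0.3582 0.1   ]
scene gauge_blue 0.51 [329.5 191.4] [0.534  0.1321 0.1   ]
scene tape_mark 0.68 [243.3 301.7] [ 0.635  -0.1541  0.1   ]
t 10.575 pos [ 0.6295 -0.1638  0.2051] rot [ 1.7996e+02 -1.5000e-01 -1.7305e+02] turn 0.0 shift [159.8, -34.1, 35.1] F [-0.7 -1.2  0.2] gap 0.586
```

View pics/s6.png

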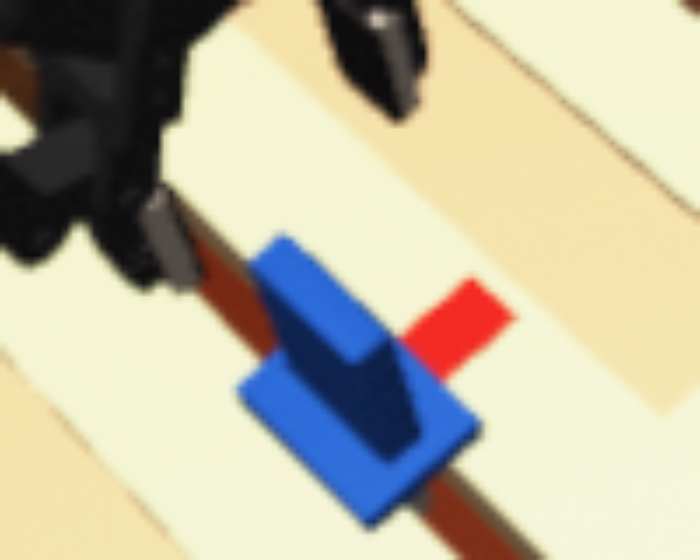

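The gauge stands seated and centred on the tape to within about 1 mm (tape mid at crop 421,358; plate edge mid at 415,357). I'm going to the knob next.

>>> arm_command:
  plan:
    - [60,54,-11.5,0,0]
    - [60,54,-11.5,0,0]
    - [60,54.5,-11.5,0,0]
    - [60,0,0,20,0]
    - [60,0,0,20,0]

```text
clock: 11.2
position: [0.4721, -0.2181, 0.166]
tool_rot: [180.0, 0.0, -173.1]
wrist_force: [0.8, -0.3, -0.3]
finger_gap: 0.701
gripper_force: 0.0
```

```bash
python3 - <<'E'
from h import *
go([.472,-.217,.112],-173.05)
f=manip.grab_frame("scene"); q=proj(f,[[.472,-.217,.122]])[0]; u,v=int(q[0])-50,int(q[1])-50
print(q-[u,v],(q-[u,v])*7)
cv2.imwrite('pics/s7.png',cv2.resize(f['pixels'][v:v+80,u:u+100,::-1],None,fx=7,fy=7))
E
```

```text
t 11.2 pos [ 0.4721 -0.2181  0.166 ] rot [ 179.99    0.   -173.09] turn -0.04 shift [-0.1, 1.1, 54.0] F [ 0.8 -0.3 -0.3] gap 0.701
[50.98322538 50.00603668] [356.88257767 350.04225677]
```

View pics/s7.png

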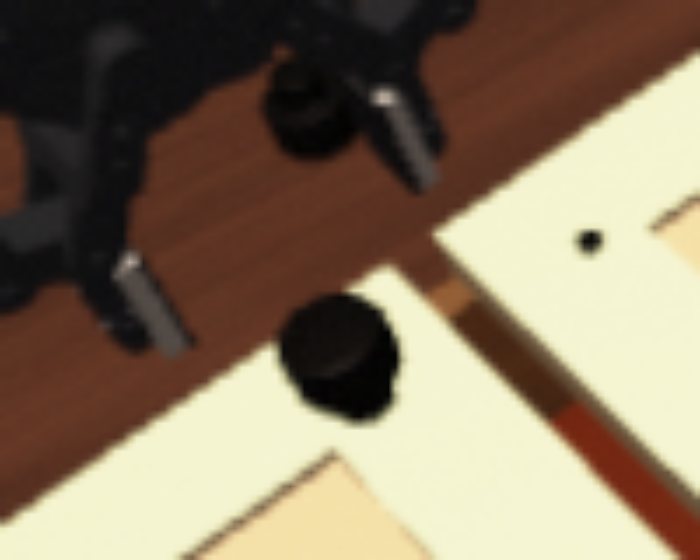

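The knob is at crop (340,350), 2–3 mm from my prediction, between the fingers. I'm descending and gripping it.

>>> arm_command:
  plan:
    - [60,3,0,30,0]
    - [60,0,0,23,0]
    - [60,0,0,0,0]
    - [0,0,0,0,0]
    - [0,0,0,0,0]
  squeeze: 25

```text
clock: 11.88
position: [0.4709, -0.2187, 0.1151]
tool_rot: [-179.9, 0.1, -173.0]
wrist_force: [-1.5, 1.6, 2.1]
finger_gap: 0.319
gripper_force: 24.5
```

>>> arm_command:
  plan:
    - [0,0,0,0,0]
    - [0,0,0,0,0]
    - [0,0,0,0,0]

```text
clock: 12.25
position: [0.4709, -0.2187, 0.1151]
tool_rot: [-179.9, 0.1, -173.0]
wrist_force: [-0.4, -0.8, 5.8]
finger_gap: 0.313
gripper_force: 24.8
```

>>> arm_command:
  plan:
    - [0,0,1,0,0]
    - [0,0,1,0,0]
    - [0,0,1,0,0]
    - [0,0,1,0,0]
    - [0,0,1,0,0]

```text
clock: 12.88
position: [0.4704, -0.2145, 0.1151]
tool_rot: [-179.8, 0.1, -173.0]
wrist_force: [-0.3, -4.7, 6.0]
finger_gap: 0.314
gripper_force: 24.9
```

>>> arm_command:
  plan:
    - [0,0,0.7,0,0]
    - [0,0,0.7,0,0]

```text
clock: 13.12
position: [0.4702, -0.2131, 0.1151]
tool_rot: [-179.8, 0.1, -173.0]
wrist_force: [0.2, -3.7, 5.7]
finger_gap: 0.313
gripper_force: 24.9
```

>>> arm_command:
  plan:
    - [0,0,0.5,0,0]
    - [0,0,0.5,0,0]

```text
clock: 13.38
position: [0.4701, -0.2121, 0.1151]
tool_rot: [-179.8, 0.1, -173.0]
wrist_force: [-0.4, -4.6, 5.8]
finger_gap: 0.317
gripper_force: 24.9
```

Moved 6.6 mm with only friction so far, so I'm going on in small steps.

>>> arm_command:
  plan:
    - [0,0,0.5,0,0]
    - [0,0,0.5,0,0]

```text
clock: 13.62
position: [0.47, -0.2111, 0.1151]
tool_rot: [-179.8, 0.1, -173.0]
wrist_force: [0.5, -4.1, 6.1]
finger_gap: 0.314
gripper_force: 24.9
```

>>> arm_command:
  plan:
    - [0,0,0.5,0,0]
    - [0,0,0.5,0,0]

```text
clock: 13.88
position: [0.4699, -0.2103, 0.1151]
tool_rot: [-179.8, 0.1, -173.0]
wrist_force: [1.0, -7.0, 4.6]
finger_gap: 0.316
gripper_force: 24.8
```

>>> arm_command:
  plan:
    - [0,0,0.5,0,0]
    - [0,0,0,0,0]

```text
clock: 14.12
position: [0.4699, -0.2103, 0.1151]
tool_rot: [-179.8, 0.1, -173.0]
wrist_force: [0.2, -7.4, 4.7]
finger_gap: 0.313
gripper_force: 24.8
```

The door has stopped and the force is rising. A little more makes it snug.

>>> arm_command:
  plan:
    - [0,0,0.7,0,0]
    - [0,0,0.7,0,0]
    - [0,0,0,0,0]

```text
clock: 14.5
position: [0.4699, -0.2102, 0.1151]
tool_rot: [-179.6, 0.1, -173.0]
wrist_force: [2.3, -12.9, 1.7]
finger_gap: 0.316
gripper_force: 24.7
```

>>> arm_command:
  plan:
    - [0,0,1,0,0]
    - [0,0,0.5,0,0]
    - [0,0,0,0,0]

```text
clock: 14.88
position: [0.4699, -0.2101, 0.1151]
tool_rot: [-179.5, 0.1, -173.0]
wrist_force: [2.5, -19.0, -1.7]
finger_gap: 0.312
gripper_force: 24.8
```

>>> arm_command:
  plan:
    - [60,0,0,0,0]
    - [60,0,0,0,0]
    - [60,0,0,0,0]
    - [60,0,0,-40,0]
    - [60,0,0,-50,0]

```text
clock: 15.5
position: [0.4676, -0.2049, 0.2037]
tool_rot: [179.9, -0.2, -173.0]
wrist_force: [0.8, -0.3, 0.1]
finger_gap: 0.701
gripper_force: 0.0
```

>>> arm_command:
  plan:
    - [60,40,0,-30,0]
    - [60,40,0,0,0]
    - [60,0,0,0,0]

```text
clock: 15.88
position: [0.3874, -0.215, 0.2346]
tool_rot: [180.0, 0.1, -173.1]
wrist_force: [0.8, -0.5, -0.0]
finger_gap: 0.701
gripper_force: 0.0
```

```bash
python3 - <<'E'
from h import *
f=manip.grab_frame("scene"); u,v=145,225; s=manip.get_state(); print(s["position"],s["wrist_force"],s["clock"])
cv2.imwrite('pics/s8.png',cv2.resize(f['pixels'][v:v+115,u:u+130,::-1],None,fx=6,fy=5.2))
E
```

```text
[ 0.38841645 -0.21502077  0.23418917] [-0.1691661  -0.48689279 -0.13497212] 15.925
```

View pics/s8.png

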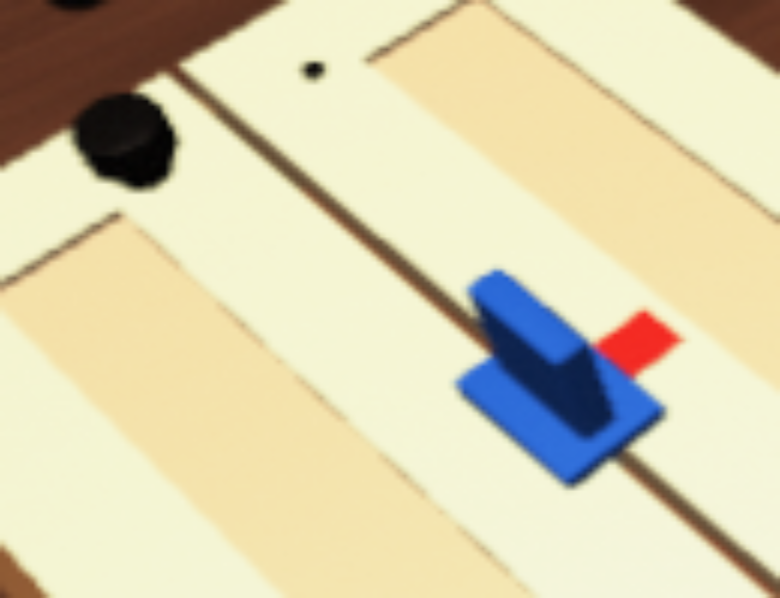

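The gap has closed on the blade, the shoulder is flat and the tape is at mid-plate (crop 613,363 against 606,360). The gripper is clear, so I'm handing in.

```bash
python3 -c "
from plant import manip
print(manip.hand_in())"
```

```text
the job is handed in; nothing more can be done
None
```

The blue gauge stands in the gap with its shoulder flat on the doors, about 1 mm off the tape's centre. The loose door is pushed snug against the blade, the other two gauges were left in the rack, and I handed in at about 16 s; no verdict came back.

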